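# Set the balcony watering dial to its index tab

### The arm

A 6-joint arm with a two-finger parallel gripper is mounted at the origin on the work surface. World frame = base frame: x ahead of the robot, y to its left, z up, the work surface at z = 0. Lengths are in m, angles in rad, forces in N, time in s.
With the tool pointing down it reaches from about 0.25 to 0.725 m from the base axis. Payload 4 kg.
Tool frame: the origin (TCP) lies between the finger pads; the fingertips stand 17 mm ahead of it and the grasp point (between the pads) lies 2 mm behind it; z points along the fingers, x is the direction in which the jaws open and shut, and the axes are right-handed (so a half turn about z gives the same grasp; the last joint's range is limited). The gripper opens to 85 mm and grips with 20 to 120 N. Pads are 22 mm wide; open, the fingers measure 114 mm over their backs; the gripper's body (76 mm by 85 mm) begins 54 mm behind the grasp point. The pads swing forward as they close: fully open they stand 13 mm farther back than shut.
Start: joints at [-1.273, 0.241, 0.005, 1.335, 0, 1.571], TCP at [0.147, -0.478, 0.248] pointing down, gripper open.
Joint ranges: [-2.72, 2.72], [-1.05, 1.87], [-1.09, 1.28], [-1.99, 2.15], [-1.42, 1.44], [-3.14, 3.14]. Speed limits (rad/s): [2.79, 2.79, 3.14, 3.14, 3.14, 3.14].

### API

Orientations are given as a unit quaternion [x, y, z, w].
In Python, from workcell import telemetry, cams, workorder gives the robot as it stands. The module is installed in compiled form; this text tells all that it offers.
- The arm moves only by the tool apply_moves, never from a script. Its argument "moves" is a list that holds one entry, the list of rows, each a list of 4 numbers: the shift along the tool's x, y, z in mm, then the turn about the tool's z in degrees. A call has exactly 10 rows; each row shifts and turns the pose as measured when the row begins, along the tool's axes as they then stand; what a row does not reach is not made up. A row lasts 1/10 s, in which the tool goes at most 50 mm and 8.59 degrees, less where a joint would pass 70% of its speed; a pose out of reach is approached as far as the arm can. A call with a gripper value outside its range is refused whole. "hand" is the gripper's target within -1 to 1 (fully open at 1, half-way at 0, shut at -1), set as the call begins (left out, the last holds). The fingers move at their own pace and stop on an object; the grip force is fixed at half the most. Time passes only in rows, so rows that do not move let the fingers close, or fill a call up. It gives the time, the measured TCP pose, the force and the opening at its end, in the units of the state.
- telemetry.get_obs(): the state, without advancing time (a new reading comes with each control period).
- cams.camera(name): name is "scene" or "top" or "wrist"; returns a dict with "color" (384x512x3 uint8, red, green, blue), "fovy" (degrees; the focal length in pixels is half the picture's height over the tangent of half this angle, whatever the lens; pixels are square), "cx", "cy" (the principal point, pixels), "camera_from_world" (4x4, takes a point from world to camera coordinates). Camera axes: x right, y down, z forward; pixel columns grow to the right and rows downward; lengths in m; the calibration is good to about 2 mm. The wrist camera is an equidistant fisheye: a pixel r from the principal point sees the ray r / f radians off the axis. A picture is of the moment at which its call begins. There is no depth.
- workorder.job_done(): hands the job in, once; it reports no verdict.
The state is a dict: "clock": time; "joint_pos": joint angles; "joint_vel": joint speeds; "tau": joint torques, N m; "eef_pos": TCP position; "tool_rot": TCP orientation; "ft_force": force on the tool from outside, world axes, zero at the start; "ft_torque": the same for the moment, N m; "grip_width": finger opening in m.
Only numpy, scipy, OpenCV 4.12 (cv2) and the standard library are available. Lean on these libraries where they do the work, as an engineer would, in place of code of your own. Each camera call takes 0.05 s, during which the arm holds its last target. There are 200 camera calls.

### The job

Slide the clear rain shutter of the watering controller fully open, turn the dial until its pointer stands opposite the small index tab on the scale, then slide the shutter fully shut over the dial again. Do not shift the tab, and leave the pail, the pot and the fork where they are.

Things in the scene. Friction and masses are not known exactly. Their poses are not given: they have to be found in the camera images.
- timer: Watering controller: grey plastic case screwed to the rack, 180 mm (its x) by 290 mm (its y), deck 50 mm high. Origin: centre of its underside; its -x side faces the robot at yaw 0, z up. Side rails 6 mm thick at its x = +-83 mm run its whole length, tops at 87 mm; ends open. Dial axis at x 0, y +70 mm. The shutter slides along y on the rails, over the dial.
- dial (a joint): Dial angle in rad, counter-clockwise from above positive, stops at -1.55 and 1.55; 0 = pointer towards the case's -x side, +1.57 = towards its -y end. It stays where it is left (friction 0.1 N m: about 2.5 N to push at 40 mm radius). Black disc, radius 45 mm, top 63 mm above the rack, with the pointer bar on it.
- dial_axis (a point): Dial axis, at the height of the pointer bar's top (85 mm above the rack).
- pointer_tip (a point): Tip of the one-sided pointer bar, on its centre line 62 mm from the dial axis, at the bar's top. The bar is 10 mm wide, runs from 12 mm behind the axis to this tip, stands on the disc, top 85 mm above the rack, and is free on both sides to be pushed with a fingertip.
- index (a joint): Angle of the index tab round the dial, same zero and direction as the dial's; it is clamped tight (only some 60 N would shift it) and must not be shifted. A dark metal tab 10 mm wide and 11 mm long, 65 to 76 mm from the dial axis, standing 6 mm over the scale, much wider and taller than the printed scale lines.
- index_mark (a point): The point at 62 mm from the dial axis on the index tab's centre line: where the pointer tip must come (seen from above).
- shutter (a joint): Shutter travel in m: 0 = fully shut over the dial, 0.14 = fully open; it grows as the shutter slides towards the case's -y end. It stays where it is left (about 2.5 N friction). Clear flat plate 176 by 138 mm, 4 mm thick, top 92 mm above the rack.
- rib_top (a point): Middle of the top of the shutter's grey pull rib, which stands in the middle of the plate: 80 mm long along the case's x, 12 mm thick along y, top 116 mm above the rack, 24 mm above the plate. Push its side to slide the shutter.
- pail: Blue plastic pail, 196 mm wide at the rim, 170 mm high, bail to about 175 mm; origin: centre of its underside. Leave alone.
- pot: Terracotta plant pot, 152 mm wide, 120 mm high, leaves to about 175 mm; origin: centre of its underside. Leave alone.
- fork: Hand fork with a wooden handle lying on the rack beyond the controller, 290 mm long along its x, 70 mm wide, 26 mm high; origin: on the rack near its middle. Leave alone.

How it is judged:
On the way, in this order (a step that is already met when the one before it is completed fails the run):
1. the shutter is slid open (at least 125 of its 140 mm) (value of joint shutter above 0.125 m), for 0.2 s.
2. the pointer tip stands opposite the index tab (within 5 mm) (horizontal distance between pointer_tip and index_mark below 0.005 m and velocity of joint dial between -0.02 and 0.02 rad/s), for 0.2 s.
3. the shutter is shut again (within 10 mm) (value of joint shutter below 0.01 m), for 0.2 s.
At the end, for the whole second after the job is handed in: The pointer tip is within 5 mm of the index mark seen from above (half the tab's width), the dial is at rest, and the shutter is shut to within 10 mm (all of step 2 and value of joint shutter below 0.01 m); the robot touches nothing.
It fails at once if the pail is moved by more than 30 mm (distance of pail from where it was at the start of the episode above 0.03 m).
It fails at once if the pot is moved by more than 30 mm (distance of pot from where it was at the start of the episode above 0.03 m).
It fails at once if the fork is moved by more than 30 mm (distance of fork from where it was at the start of the episode above 0.03 m).
It fails at once if the index tab is shifted by more than 5 mm (distance of index_mark from where it was at the start of the episode above 0.005 m).
It also fails if it takes over 59 s, if anything falls off the work surface, if the arm or the gripper's body presses on something with over 40 N, if the wrist force passes 120 N, or if a joint passes its speed limit or range.

## Working session

There is one attempt and no reset: what is moved stays moved. The work goes in short steps, Python scripts to look and compute and a tool call to move; the robot and the scene stay as the last step left them, time stands still between calls to the robot, and variables do not carry over. Pictures are saved under pics/ and viewed, about 8 in all and at most 12, crops included, and the job is handed in when it is done.

Besides the shell and the picture viewer there is one more tool, called after "Call:" as a command line: name --argument value ..., lists and objects as JSON in quotes. apply_moves: Moves the arm, as the interface text tells. Its arguments: {"type":"object","properties":{"moves":{"type":"array"},"hand":{"type":"number"}},"required":["moves"]}

```bash
mkdir -p pics; cat > h.py <<'E'
import numpy as np, cv2
from workcell import telemetry, cams, workorder
def cam(n):
    c=cams.camera(n); c['f']=c['color'].shape[0]/2/np.tan(np.radians(c['fovy'])/2); c['fish']=n=='wrist'; return c
def save(c,n): cv2.imwrite('pics/'+n,c['color'][:,:,::-1])
def ray(c,u,v):
    a=np.array([(u-c['cx'])/c['f'],(v-c['cy'])/c['f']])
    if c['fish']:
        r=np.hypot(*a); d=np.array([*(a/max(r,1e-9)*np.sin(r)),np.cos(r)])
    else: d=np.array([*a,1.])
    T=np.linalg.inv(c['camera_from_world']); return T[:3,3],T[:3,:3]@d/np.linalg.norm(d)
def plane(c,u,v,z):
    o,d=ray(c,u,v); return o+d*(z-o[2])/d[2]
def tri(c1,p1,c2,p2):
    o1,d1=ray(c1,*p1);o2,d2=ray(c2,*p2)
    s=np.linalg.lstsq(np.c_[d1,-d2],o2-o1,rcond=None)[0]
    a,b=o1+s[0]*d1,o2+s[1]*d2; return (a+b)/2,np.linalg.norm(a-b)
def proj(c,p):
    q=(c['camera_from_world']@np.r_[p,1])[:3]
    if c['fish']:
        r=np.hypot(q[0],q[1]); t=np.arctan2(r,q[2]); k=q[:2]/max(r,1e-9)*t
    else: k=q[:2]/q[2]
    return k*c['f']+[c['cx'],c['cy']]
E
python3 - <<'E'
from h import *
import pickle
o=telemetry.get_obs(); print(o['clock'],o['eef_pos'],o['tool_rot'],o['ft_force'],o['grip_width'])
C={}
for n in ['scene','top','wrist']:
    C[n]=c=cam(n); save(c,n+'0.png'); print(n,c['fovy'],np.linalg.inv(c['camera_from_world']).round(3).tolist())
pickle.dump(C,open('c0.pkl','wb'))
cv2.imwrite('pics/st.png',np.vstack([cv2.resize(np.hstack([C['scene']['color'],C['wrist']['color']]),(768,288)),]) [:,:,::-1])
cv2.imwrite('pics/topbig.png',cv2.resize(C['top']['color'],(800,600),interpolation=cv2.INTER_CUBIC)[:,:,::-1])
E
```

```text
0.0 [ 0.14653293 -0.4774131   0.24742706] [ 8.04179253e-01 -5.94385934e-01 -8.43380711e-04 -6.15842225e-04] [-0.45541716  0.59101333  0.30358302] 0.08556165881784929
scene 50.27398041442497 [[-0.291, 0.818, -0.497, 1.172], [0.957, 0.248, -0.151, 0.147], [-0.0, -0.519, -0.855, 1.033], [0.0, 0.0, 0.0, 1.0]]
top 53.73585302887038 [[0.005, -0.994, 0.113, 0.475], [-1.0, -0.006, -0.008, -0.01], [0.009, -0.113, -0.994, 1.381], [0.0, 0.0, 0.0, 1.0]]
wrist 65.70646984690485 [[0.294, -0.905, -0.306, 0.224], [-0.956, -0.279, -0.093, -0.454], [-0.001, 0.32, -0.948, 0.374], [0.0, 0.0, 0.0, 1.0]]
```

View pics/topbig.png

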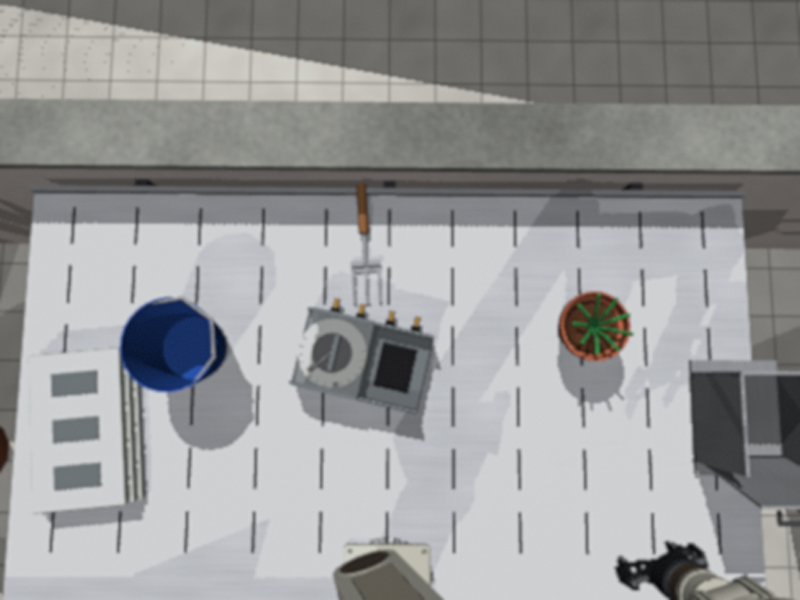

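View pics/st.png

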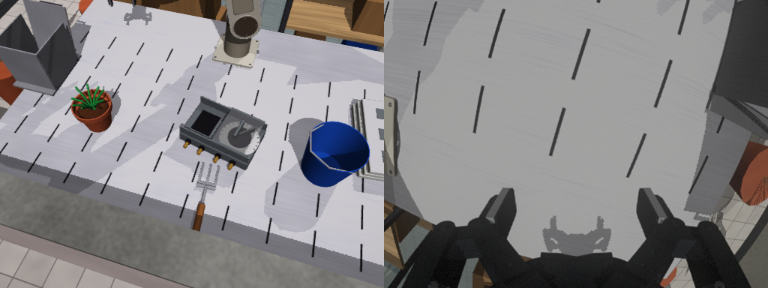

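The top view shows the case at about (363,360), in the enlarged picture, with the dial at (333,350). The pail is to the left at (172,345), the pot to the right, and the fork beyond the case. The scene view agrees with this.

```bash
python3 - <<'E'
from h import *
import pickle
C=pickle.load(open('c0.pkl','rb')); c=C['top']
for n,(u,v),z in [('tl',(310,308),.087),('tr',(435,333),.087),('br',(418,412),.087),('bl',(291,383),.087),('dial',(333,350),.063),('pail rim',(170,345),.17),('pot',(595,326),.12)]:
    print(n,plane(c,u*.64,v*.64,z).round(3))
a=cv2.resize(c['color'][185:275,175:290],None,fx=4.5,fy=4.5,interpolation=cv2.INTER_CUBIC)
s=C['scene']['color'][120:235,230:365]; b=cv2.resize(s,None,fx=4,fy=4,interpolation=cv2.INTER_CUBIC)
print(a.shape,b.shape)
cv2.imwrite('pics/scrop.png',b[:,:,::-1])
E
```

```text
tl [0.616 0.17  0.087]
tr [ 0.563 -0.104  0.087]
br [ 0.392 -0.067  0.087]
bl [0.453 0.208 0.087]
dial [0.525 0.12  0.063]
pail rim [0.53  0.441 0.17 ]
pot [ 0.577 -0.445  0.12 ]
(405, 518, 3) (460, 540, 3)
```

View pics/scrop.png

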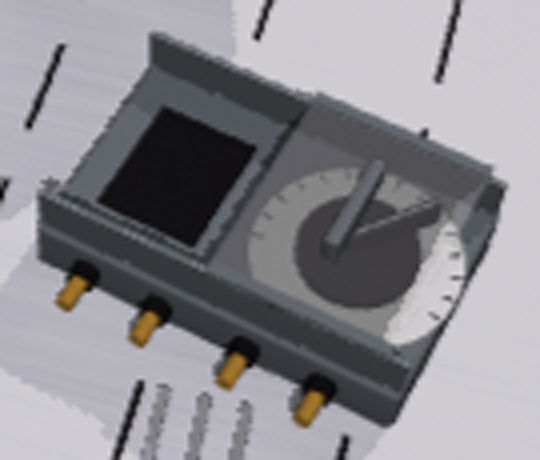

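The crop shows the shutter fully shut over the dial. The rib runs from (375,165) to (335,245) and the pointer towards (435,205), on the robot side. Case yaw is about -0.2 rad, its centre is at about (0.506,0.052), and the dial is at about (0.52,0.12). Next I'll move over the dial to look from near.

Call:
apply_moves --moves '[[[-31,-36,0,0],[-31,-36,0,0],[-31,-36,0,0],[-31,-36,0,0],[-31,-36,0,0],[-31,-36,0,0],[-31,-36,0,0],[-31,-36,0,0],[-31,-36,0,0],[-31,-36,0,0]]]' --hand -1

```text
clock: 1.15
eef_pos: [0.4064, -0.0668, 0.2453]
tool_rot: [0.8, -0.6, -0.001, -0.001]
ft_force: [0.8, 0.4, -0.7]
grip_width: 0.0002
```

Call:
apply_moves --moves '[[[-31,-33,0,0],[-31,-33,0,0],[-31,-33,0,0],[-31,-33,0,0],[-28,-32,0,0],[0,0,0,7],[0,0,0,7],[0,0,0,7],[0,0,0,7],[0,0,0,0]]]'

```text
clock: 2.15
eef_pos: [0.5373, 0.0226, 0.2398]
tool_rot: [-0.702, 0.71, 0.044, 0.026]
ft_force: [-0.3, 1.4, 1.0]
grip_width: -0.0
```

```bash
python3 - <<'E'
from h import *
import pickle
c=cam('wrist'); pickle.dump(c,open('c1.pkl','wb')); o=telemetry.get_obs(); print(o['eef_pos'],o['tool_rot'],o['clock'])
cv2.imwrite('pics/w1.png',cv2.resize(c['color'],(800,600),interpolation=cv2.INTER_CUBIC)[:,:,::-1])
print(np.linalg.inv(c['camera_from_world'])[:3,3])
E
```

```text
[0.53720817 0.02423692 0.23974786] [-0.70299592  0.70928836  0.04457344  0.02683211] 2.2
[0.62178003 0.00880551 0.36376779]
```

View pics/w1.png

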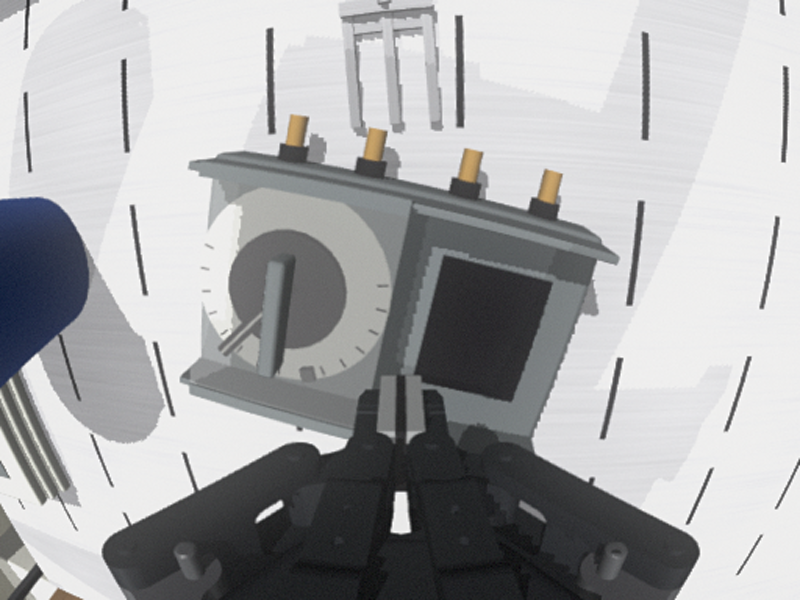

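The near view shows the rib from about (283,258) to (270,372) and the dial disc centred near (288,290). The pointer tip is at about (225,350) and the dark tab at about (308,373), so the dial must turn counter-clockwise by about 1 rad.

```bash
python3 - <<'E'
from h import *
import pickle
c=pickle.load(open('c1.pkl','rb')); C=pickle.load(open('c0.pkl','rb'))
P=lambda u,v,z: plane(c,u*.64,v*.64,z)
o=telemetry.get_obs(); print(o['eef_pos'],o['tool_rot'],o['joint_pos'].round(3) if hasattr(o['joint_pos'],'round') else o['joint_pos'])
A,B,D=P(190,163,.087),P(617,262,.087),P(182,377,.087)
print('rail ends',A,B,D,'len',np.linalg.norm(A-B),np.linalg.norm(A-D),'yaw',np.arctan2(B[0]-A[0],-(B[1]-A[1]))) 
for n,(u,v),z in [('disc',(288,289.5),.063),('ribtop far',(283,258),.116),('ribtop near',(270,372),.116),('tip',(226,350),.085),('tab',(308,370),.056)]: print(n,P(u,v,z).round(4))
# triangulate rib ends with the scene picture (crop origin 230,120 scale 4)
s=C['scene']; t=C['top']
for w,q in [((283,258),(335,242)),((272,370),(377,163))]:
    print(tri(c,np.array(w)*.64,s,(230+q[0]/4,120+q[1]/4)))
print('disc tri',tri(c,(288*.64,289.5*.64),t,(333*.64,350*.64)))
E
```

```text
[0.53720817 0.02423692 0.23974786] [-0.70299592  0.70928836  0.04457344  0.02683211] [-0.009  0.338  0.112  1.37   0.101  3.141]
rail ends [0.61722095 0.17624251 0.087     ] [ 0.55286288 -0.10086874  0.087     ] [0.45606101 0.21062505 0.087     ] len 0.2844865613582332 0.16478678778024564 yaw -0.22820078772492777
disc [0.5216 0.1206 0.063 ]
ribtop far [0.5584 0.1023 0.116 ]
ribtop near [0.483  0.1195 0.116 ]
tip [0.4815 0.1667 0.085 ]
tab [0.4534 0.1137 0.056 ]
(array([0.5533295 , 0.10892218, 0.10498221]), np.float64(0.0060532957371380505))
(array([0.47689679, 0.1238461 , 0.10300009]), np.float64(0.0009679875934283164))
disc tri (array([0.52439754, 0.11889041, 0.06987296]), np.float64(0.0019174719702142748))
```

Joint 6 ran into its limit at 3.141, which tilted the tool by about 6° and stalled the translation. I'll turn back so that the tool x lies along the case +x, well inside the range.

Call:
apply_moves --moves '[[[0,0,0,-8],[0,0,0,-8],[0,0,0,-8],[0,0,0,-8],[0,0,0,-8],[0,0,0,-8],[0,0,0,-8],[0,0,0,-8],[0,0,0,-8],[0,0,0,-6]]]'

```text
clock: 3.2
eef_pos: [0.535, 0.0346, 0.2378]
tool_rot: [0.996, -0.072, -0.019, -0.05]
ft_force: [-1.0, -0.1, 0.3]
grip_width: 0.0003
```

```bash
cat >> h.py <<'E'
from scipy.spatial.transform import Rotation as R
def to(target,o=None):
    "tool-frame shift (mm) from the present TCP to put the TCP at target"
    o=o or telemetry.get_obs(); Q=R.from_quat(o['tool_rot'])
    return (Q.inv().apply(np.array(target)-o['eef_pos'])*1000).round(1)
def st():
    o=telemetry.get_obs(); M=R.from_quat(o['tool_rot']).as_matrix()
    print('t',round(o['clock'],2),'p',np.round(o['eef_pos'],4),'x',M[:,0].round(3),'z',M[:,2].round(3),'F',np.round(o['ft_force'],1),'q',np.round(o['joint_pos'],2)); return o
E
python3 -c "
from h import *
st(); print(to([.525,.13,.25]))"
```

```text
t 3.2 p [0.535  0.0346 0.2378] x [ 0.989 -0.141 -0.045] z [-0.031  0.103 -0.994] F [-1.  -0.1  0.3] q [0.01 0.34 0.11 1.37 0.1  1.72]
[-23.9 -93.6  -2. ]
```

Call:
apply_moves --moves '[[[-6,-24,0,1],[-6,-24,0,1],[-6,-24,0,1],[-6,-24,0,1],[0,0,0,0],[0,0,0,0],[0,0,0,0],[0,0,0,0],[0,0,0,0],[0,0,0,0]]]'

```text
clock: 4.2
eef_pos: [0.5247, 0.141, 0.2469]
tool_rot: [0.993, -0.102, -0.022, -0.049]
ft_force: [-0.3, -0.5, -0.2]
grip_width: -0.0001
```

```bash
python3 - <<'E'
from h import *
import pickle
st(); c=cam('wrist'); pickle.dump(c,open('c2.pkl','wb'))
cv2.imwrite('pics/w2.png',cv2.resize(c['color'],(800,600),interpolation=cv2.INTER_CUBIC)[:,:,::-1])
E
```

```text
t 4.2 p [0.5247 0.141  0.2469] x [ 0.978 -0.2   -0.055] z [-0.035  0.102 -0.994] F [-0.3 -0.5 -0.2] q [0.21 0.34 0.13 1.38 0.11 1.98]
```

View pics/w2.png

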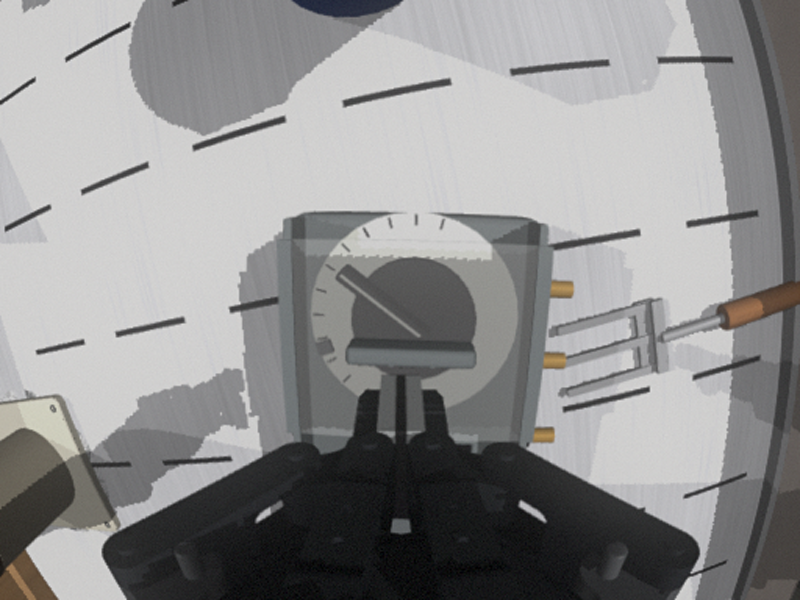

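This view shows the pointer from the axis to its tip at about (343,272), the tab at (324,347), and the rib from (347,352) to (475,355). The disc is centred near (414,316).

```bash
python3 - <<'E'
from h import *
import pickle
c=pickle.load(open('c2.pkl','rb')); c1=pickle.load(open('c1.pkl','rb'))
P=lambda u,v,z: plane(c,u*.64,v*.64,z)
print('cam',np.linalg.inv(c['camera_from_world'])[:3,3].round(3))
print('disc tri',tri(c,(414*.64,316*.64),c1,(288*.64,289.5*.64)))
print('tab tri',tri(c,(324*.64,347*.64),c1,(308*.64,373*.64)))
print('tip tri',tri(c,(343*.64,272*.64),c1,(226*.64,350*.64)))
ax=P(414,316,.063); print('axis',ax,'tab',P(324,347,.056))
print('rail tops L/R', [P(u,v,.087).round(4) for u,v in [(285,225),(290,420),(545,225),(535,420)]])
yaw=-.215; X=np.array([np.cos(yaw),np.sin(yaw),0]); Y=np.array([-X[1],X[0],0])
b=ax.copy(); b[2]=0
for cc,n in ((c,'c2'),(c1,'c1')):
  for z in (.116,.092):
    print(n,z,[(proj(cc,b+X*sx*.04+Y*sy*.006+[0,0,z])/.64).round(0).tolist() for sx in(-1,1) for sy in (-1,1)])
g=cv2.cvtColor(c['color'],cv2.COLOR_RGB2GRAY); print('col at u=263:',list(zip(range(208,242),g[208:242,263])))
E
```

```text
cam [0.545 0.208 0.381]
disc tri (array([0.51931221, 0.12489377, 0.05261622]), np.float64(0.0024763399028455073))
tab tri (array([0.44936465, 0.1145878 , 0.05395488]), np.float64(0.0003871129121499322))
tip tri (array([0.48055414, 0.16992599, 0.07994595]), np.float64(0.0032041868323600896))
axis [0.52123978 0.12802042 0.063     ] tab [0.44977868 0.11508269 0.056     ]
rail tops L/R [array([0.4524, 0.2096, 0.087 ]), array([0.4191, 0.0733, 0.087 ]), array([0.6174, 0.1772, 0.087 ]), array([0.5937, 0.0421, 0.087 ])]
c2 0.116 [[346.0, 346.0], [345.0, 327.0], [478.0, 350.0], [479.0, 330.0]]
c2 0.092 [[352.0, 334.0], [351.0, 317.0], [474.0, 338.0], [475.0, 320.0]]
c1 0.116 [[255.0, 374.0], [238.0, 369.0], [265.0, 257.0], [247.0, 253.0]]
c1 0.092 [[267.0, 358.0], [252.0, 354.0], [279.0, 248.0], [262.0, 244.0]]
col at u=263: [(208, np.uint8(83)), (209, np.uint8(95)), (210, np.uint8(126)), (211, np.uint8(141)), (212, np.uint8(121)), (213, np.uint8(92)), (214, np.uint8(81)), (215, np.uint8(80)), (216, np.uint8(80)), (217, np.uint8(72)), (218, np.uint8(57)), (219, np.uint8(58)), (220, np.uint8(63)), (221, np.uint8(63)), (222, np.uint8(63)), (223, np.uint8(73)), (224, np.uint8(96)), (225, np.uint8(107)), (226, np.uint8(113)), (227, np.uint8(116)), (228, np.uint8(116)), (229, np.uint8(113)), (230, np.uint8(114)), (231, np.uint8(113)), (232, np.uint8(112)), (233, np.uint8(106)), (234, np.uint8(85)), (235, np.uint8(72)), (236, np.uint8(81)), (237, np.uint8(81)), (238, np.uint8(77)), (239, np.uint8(75)), (240, np.uint8(78)), (241, np.uint8(91))]
```

```bash
python3 -c "
from h import *
o=st(); print(to([.530,.160,.16]),to([.530,.160,.119]))
Y=np.array([.213,.977,0]); Q=R.from_quat(o['tool_rot']); print('per 100mm -Y:',Q.inv().apply(-Y*100).round(1))"
```

```text
t 4.25 p [0.5248 0.1409 0.2469] x [ 0.978 -0.2   -0.055] z [-0.035  0.102 -0.994] F [-0.3 -1.2 -0.8] q [0.21 0.34 0.13 1.38 0.11 1.98]
[  6.  -11.6  88.2] [  8.3  -7.8 128.9]
per 100mm -Y: [-1.3 99.6 -9.2]
```

Call:
apply_moves --moves '[[[2,-4,30,0],[2,-4,30,0],[2,-3,28,0],[2,1,22,0],[1,1,14,0],[0,0,5,0],[0,0,0,0],[0,0,0,0],[0,0,0,0],[0,0,0,0]]]'

```text
clock: 5.25
eef_pos: [0.5354, 0.1589, 0.1188]
tool_rot: [0.993, -0.105, -0.018, -0.05]
ft_force: [-1.6, 0.7, -0.5]
grip_width: 0.0001
```

```bash
python3 -c "
from h import *
st(); print(to([.530,.160,.119]))"
```

```text
t 5.25 p [0.5354 0.1589 0.1188] x [ 0.977 -0.206 -0.046] z [-0.025  0.104 -0.994] F [-1.6  0.7 -0.5] q [ 0.23  0.44 -0.06  1.07  0.11  2.01]
[-5.5  0.1  0.1]
```

Call:
apply_moves --moves '[[[-5,10,-1,0],[0,14,-1.3,0],[0,14,-1.3,0],[0,14,-1.3,0],[0,14,-1.3,0],[0,14,-1.3,0],[0,14,-1.3,0],[0,14,-1.3,0],[0,8,-0.7,0],[0,0,0,0]]]'

```text
clock: 6.25
eef_pos: [0.5041, 0.0371, 0.1206]
tool_rot: [0.993, -0.105, -0.017, -0.054]
ft_force: [-0.3, 2.4, -0.1]
grip_width: -0.0003
```

```bash
python3 -c "
from h import *
st(); print(to([.520-.213*.121,.114-.977*.121,.119]))"
```

```text
t 6.25 p [0.5041 0.0371 0.1206] x [ 0.977 -0.207 -0.044] z [-0.022  0.11  -0.994] F [-0.3  2.4 -0.1] q [ 0.01  0.36 -0.18  1.05  0.11  1.79]
[-1.  42.4 -2.7]
```

Call:
apply_moves --moves '[[[0,10,-0.7,0],[0,10,-1,0],[0,8,-1,0],[0,6,-0.6,0],[0,5,-0.5,0],[0,4,-0.4,0],[0,3,-0.3,0],[0,2,0,0],[0,0,0,0],[0,0,0,0]]]'

```text
clock: 7.25
eef_pos: [0.4967, 0.0039, 0.1209]
tool_rot: [0.992, -0.098, -0.016, -0.074]
ft_force: [-0.1, 2.8, 0.7]
grip_width: -0.0003
```

Call:
apply_moves --moves '[[[0,5,-0.5,0],[0,4,-0.5,0],[0,4,-0.5,0],[0,3,-0.4,0],[0,0,0,0],[0,0,0,0],[0,0,0,0],[0,0,0,0],[0,0,0,0],[0,0,0,0]]]'

```text
clock: 8.25
eef_pos: [0.4965, 0.0036, 0.1213]
tool_rot: [0.991, -0.093, -0.014, -0.095]
ft_force: [-0.3, 3.9, 0.9]
grip_width: -0.0001
```

```bash
python3 -c "
from h import *
o=st();Q=R.from_quat(o['tool_rot']); print('per 100mm +Y, +Z:',Q.inv().apply(np.array([.213,.977,0])*100).round(1),Q.inv().apply([0,0,100]).round(1))"
```

```text
t 8.25 p [0.4965 0.0036 0.1213] x [ 0.982 -0.181 -0.046] z [-0.011  0.191 -0.982] F [-0.3  3.9  0.9] q [-0.1   0.35 -0.21  1.04  0.19  1.65]
per 100mm +Y, +Z: [  3.3 -98.2  18.4] [ -4.6 -18.5 -98.2]
```

The push stalls at 4 N, which is probably the end stop. I'll back off, rise and look.

Call:
apply_moves --moves '[[[0,-15,3,0],[0,-15,0,0],[0,-14,-20,0],[0,-14,-30,0],[0,-12,-30,0],[0,-10,-30,0],[0,0,-10,0],[0,0,0,0],[0,0,0,0],[0,0,0,0]]]'

```text
clock: 9.25
eef_pos: [0.5115, 0.0502, 0.2489]
tool_rot: [0.992, -0.097, -0.017, -0.082]
ft_force: [-0.6, 0.0, -0.6]
grip_width: -0.0001
```

```bash
python3 - <<'E'
from h import *
import pickle
st(); c=cam('wrist'); pickle.dump(c,open('c3.pkl','wb'))
cv2.imwrite('pics/w3.png',cv2.resize(c['color'],(800,600),interpolation=cv2.INTER_CUBIC)[:,:,::-1])
E
```

```text
t 9.25 p [0.5115 0.0502 0.2489] x [ 0.98 -0.19 -0.05] z [-0.018  0.166 -0.986] F [-0.6  0.  -0.6] q [0.   0.28 0.05 1.36 0.17 1.77]
```

View pics/w3.png

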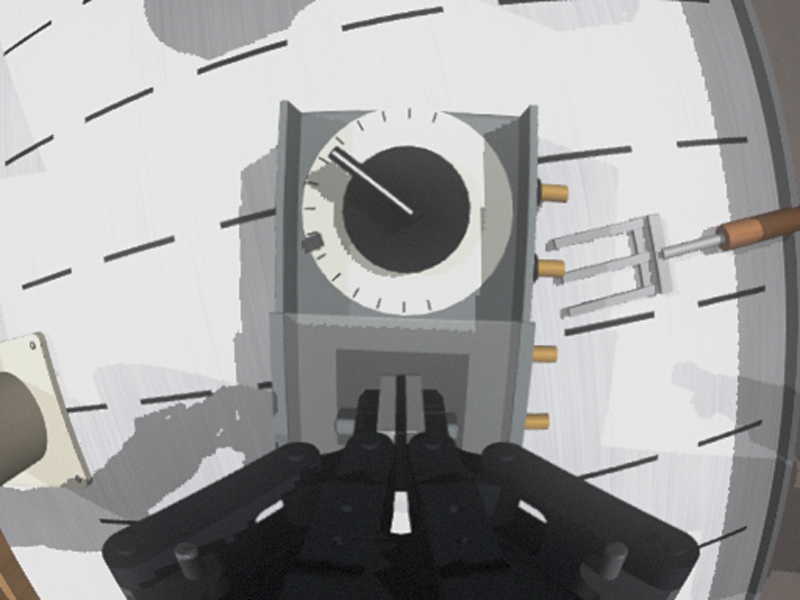

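The shutter is open, with its plate edge at row ~318. The disc centre is at (406,209), the tab at (313,243), and the pointer tip at about (334,152).

```bash
python3 - <<'E'
from h import *
import pickle
c=pickle.load(open('c3.pkl','rb'))
P=lambda u,v,z: plane(c,u*.64,v*.64,z)
g=cv2.cvtColor(c['color'],cv2.COLOR_RGB2GRAY)
m=(g<75).astype(np.uint8); n,l,s,ce=cv2.connectedComponentsWithStats(m[:200,200:310])
for i in range(1,n):
    if s[i][4]>25: print(s[i],(ce[i]+[200,0])/.64)
k=np.argmax(s[1:,4])+1; ct=max(cv2.findContours((l==k).astype(np.uint8),0,2)[0],key=len)
e=cv2.fitEllipse(cv2.convexHull(ct)); print('ell',(np.array(e[0])+[200,0])/.64,e)
ax=P(406,209,.063); print('axis',ax)
A=P(283,103,.087);B=P(535,108,.087); print('rail ends',A,B,np.linalg.norm(A-B),'yaw',np.arctan2(B[1]-A[1],B[0]-A[0]))
yaw=-.215; X=np.array([np.cos(yaw),np.sin(yaw),0]); Y=np.array([-X[1],X[0],0])
for nme,u,v,z in [('edge',406,320,.092),('edgeL',300,316,.092),('tab',313,243,.056),('tip',334,152,.085),('rib',400,415,.116),('caseend',408,108,.05)]:
    p=P(u,v,z); d=p-ax; print(nme,p.round(4),'case rel',(d@X).round(4),(d@Y).round(4),'ang',np.arctan2(-(d@Y),-(d@X)).round(3),'r',np.hypot(d@X,d@Y).round(4))
E
```

```text
[  11   94   89   80 4914] [405.15364265 208.90790344]
ell [395.84523439 201.8897295 ] ((53.34095001220703, 129.2094268798828), (77.85991668701172, 99.51057434082031), 126.6003189086914)
axis [0.51995088 0.12413546 0.063     ]
rail ends [0.45358299 0.21196123 0.087     ] [0.61745802 0.17527136 0.087     ] 0.1679320412012766 yaw -0.22025704500828797
edge [0.5073 0.0527 0.092 ] case rel 0.0029 -0.0725 ang 1.611 r 0.0725
edgeL [0.4385 0.0679 0.092 ] case rel -0.0676 -0.0723 ang 0.819 r 0.099
tab [0.4489 0.1139 0.056 ] case rel -0.0672 -0.0252 ang 0.358 r 0.0718
tip [0.4815 0.1699 0.085 ] case rel -0.0474 0.0365 ang -0.657 r 0.0598
rib [ 0.494  -0.0021  0.116 ] case rel 0.0016 -0.1288 ang 1.583 r 0.1288
caseend [0.5353 0.1984 0.05  ] case rel -0.0008 0.0759 ang -1.56 r 0.0759
```

Call:
apply_moves --moves '[[[0,0,0,-5],[0,0,0,-5],[0,0,0,-5],[0,0,0,-4],[-4,-25,0,0],[-4,-25,0,0],[-4,-25,0,0],[-4,-20,0,0],[0,-10,0,0],[0,0,0,0]]]'

```text
clock: 10.3
eef_pos: [0.4729, 0.1494, 0.2517]
tool_rot: [0.994, 0.071, -0.017, -0.082]
ft_force: [0.5, -0.5, 0.4]
grip_width: 0.0
```

```bash
python3 -c "
from h import *
st(); print(to([.516,.182,.14]),to([.516,.182,.092]))"
```

```text
t 10.3 p [0.4729 0.1494 0.2517] x [ 0.989  0.143 -0.022] z [-0.045  0.161 -0.986] F [ 0.5 -0.5  0.4] q [ 0.21  0.24 -0.    1.34  0.17  1.64]
[ 49.7  -7.4 113.5] [ 50.8   0.5 160.8]
```

Call:
apply_moves --moves '[[[13,-2,15,0],[13,-2,25,0],[12,-2,30,0],[10,-1,30,0],[3,2,25,0],[0,2,20,0],[0,1,10,0],[0,1,5,0],[0,0,0,0],[0,0,0,0]]]'

```text
clock: 11.3
eef_pos: [0.5205, 0.1757, 0.0835]
tool_rot: [0.995, 0.066, -0.017, -0.079]
ft_force: [0.4, 0.1, -0.2]
grip_width: 0.0003
```

```bash
python3 -c "
from h import *
st(); print(to([.516,.182,.091]),to([.485,.145,.091]),to([.478,.132,.091]))"
```

```text
t 11.3 p [0.5205 0.1757 0.0835] x [ 0.991  0.135 -0.024] z [-0.045  0.155 -0.987] F [ 0.4  0.1 -0.2] q [ 0.24  0.47 -0.13  0.98  0.16  1.68]
[-3.8 -7.9 -6.3] [-39.5  24.3 -10.6] [-48.1  36.1 -12.3]
```

Call:
apply_moves --moves '[[[0,0,-5,0],[-5,3.5,-1.2,0],[-5,3.5,-1,0],[-5,3.5,-1,0],[-5,3.5,-1,0],[-5,3.5,-1,0],[-5,3.5,-1,0],[-5,3.5,-1,0],[-5,3.5,-1,0],[0,0,0,0]]]'

```text
clock: 12.3
eef_pos: [0.4911, 0.1432, 0.1008]
tool_rot: [0.994, 0.069, -0.005, -0.085]
ft_force: [-0.4, 0.1, 0.9]
grip_width: 0.0001
```

```bash
cat >> h.py <<'E'
def look(n):
    c=cam('wrist'); import pickle; pickle.dump(c,open(n+'.pkl','wb'))
    cv2.imwrite('pics/'+n+'.png',cv2.resize(c['color'],(800,600),interpolation=cv2.INTER_CUBIC)[:,:,::-1]); return c
E
python3 -c "
from h import *
st(); print(to([.482,.140,.091]),to([.478,.132,.091])); look('w4')"
```

```text
t 12.3 p [0.4911 0.1432 0.1008] x [0.991 0.137 0.001] z [-0.022  0.168 -0.986] F [-0.4  0.1  0.9] q [ 0.19  0.37 -0.23  0.96  0.17  1.62]
[-9.4  3.6  9.3] [-14.5  10.9   8.1]
```

View pics/w4.png

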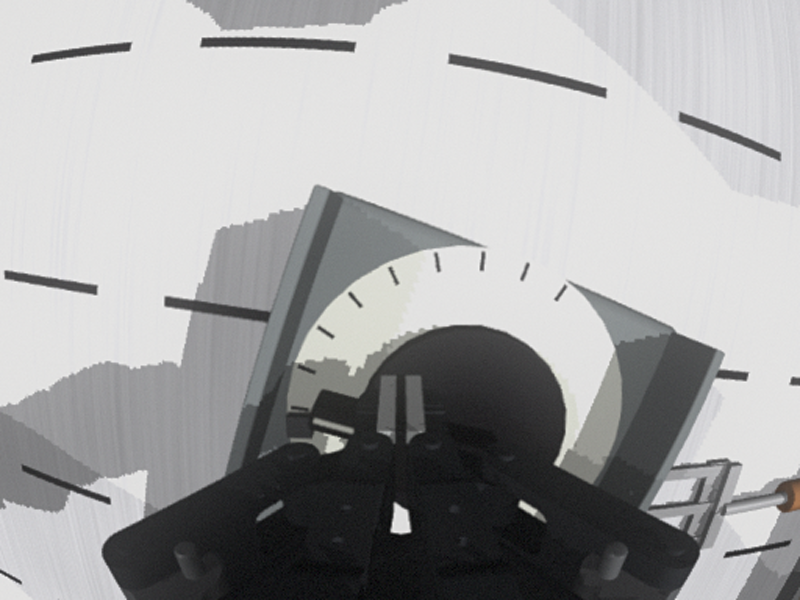

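The pointer's lit top strip runs from about (314,419) to (353,432), with its dark side face above it, and the tab is at about (298,425). The pointer is nearly there.

```bash
python3 - <<'E'
from h import *
import pickle
c=pickle.load(open('w4.pkl','rb'))
P=lambda u,v,z: plane(c,u*.64,v*.64,z)
g=c['color'][225:300,160:260]; cv2.imwrite('pics/w4c.png',cv2.resize(g,(800,600),interpolation=cv2.INTER_CUBIC)[:,:,::-1])
ax=P(466,422,.063); print('disc left/top edge',P(364,400,.063).round(4),P(466,325,.063).round(4),ax.round(4))
for n,u,v,z in [('tip',315,420,.085),('strip end',353,432,.085),('tab',298,424,.056)]: print(n,P(u,v,z).round(4))
E
```

```text
disc left/top edge [0.4769 0.1342 0.063 ] [0.5126 0.1704 0.063 ] [0.5197 0.13   0.063 ]
tip [0.4608 0.132  0.085 ]
strip end [0.475  0.1295 0.085 ]
tab [0.4495 0.1157 0.056 ]
```

View pics/w4c.png

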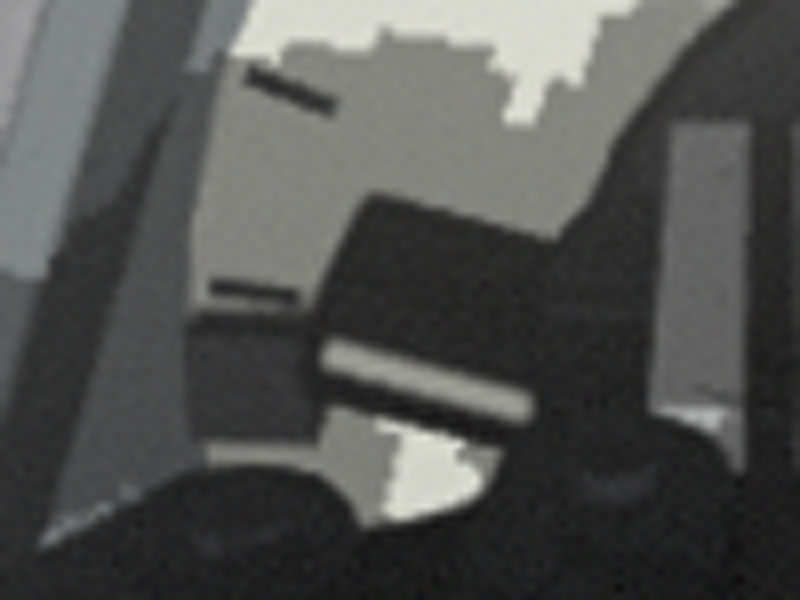

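The pointer has about 16 mm left to go at its tip, and the fingertip has risen to the bar's top. I'll back off, lower it and push on.

Call:
apply_moves --moves '[[[0,-7,0,0],[0,-2,0,0],[-3,1,5,0],[-3,1,5,0],[-3,0,2,0],[0,0,0,0],[0,0,0,0],[0,0,0,0],[0,0,0,0],[0,0,0,0]]]'

```text
clock: 13.35
eef_pos: [0.4764, 0.1495, 0.0869]
tool_rot: [0.994, 0.068, -0.01, -0.082]
ft_force: [0.5, 0.2, 0.1]
grip_width: -0.0003
```

```bash
python3 -c "
from h import *
st(); print(to([.482,.139,.091]),to([.480,.135,.091]))"
```

```text
t 13.35 p [0.4764 0.1495 0.0869] x [ 0.991  0.137 -0.008] z [-0.03   0.163 -0.986] F [0.5 0.2 0.1] q [ 0.21  0.37 -0.28  0.92  0.17  1.64]
[ 4.1 10.4 -6. ] [ 1.5 14.  -6.5]
```

Call:
apply_moves --moves '[[[2,4,-1,0],[1,4,-0.7,0],[0,4,-0.7,0],[0,3,-0.5,0],[0,0,0,0],[0,0,0,0],[0,0,0,0],[0,0,0,0],[0,0,0,0],[0,0,0,0]]]'

```text
clock: 14.35
eef_pos: [0.48, 0.1356, 0.0875]
tool_rot: [0.994, 0.069, -0.011, -0.085]
ft_force: [-1.9, 2.2, 1.3]
grip_width: 0.0001
```

```bash
python3 -c "
from h import *
st(); c=look('w5')
g=c['color'][210:300,150:270]; cv2.imwrite('pics/w5c.png',cv2.resize(g,(800,600),interpolation=cv2.INTER_CUBIC)[:,:,::-1])"
```

```text
t 14.35 p [0.48   0.1356 0.0875] x [ 0.99   0.138 -0.011] z [-0.034  0.168 -0.985] F [-1.9  2.2  1.3] q [ 0.18  0.37 -0.27  0.93  0.17  1.61]
```

View pics/w5c.png

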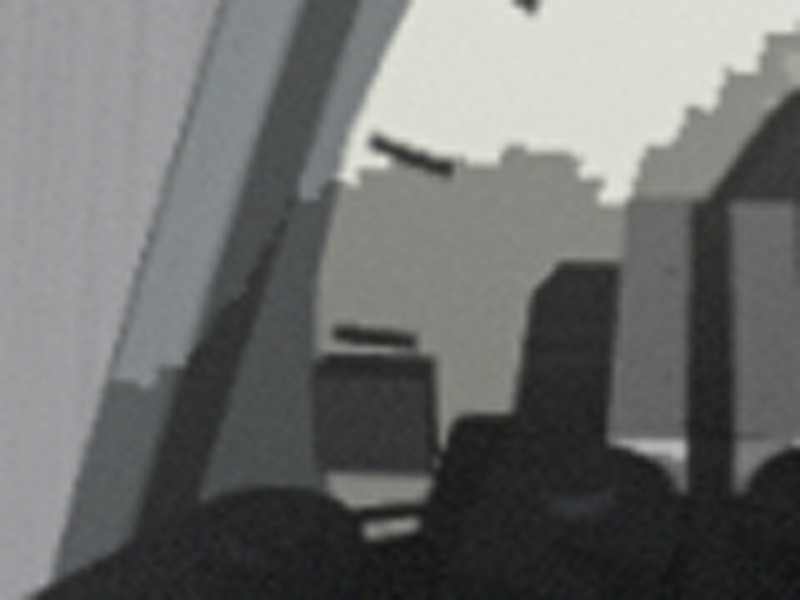

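The finger is in contact at 3 N. The tab is at crop (375,410), and the pointer's tip is partly hidden below it. I'll back off and rise to measure.

Call:
apply_moves --moves '[[[0,-12,0,0],[0,-12,-2,0],[0,-15,-20,0],[0,-20,-30,0],[0,-20,-30,0],[0,-5,-30,0],[0,0,-15,0],[0,0,0,0],[0,0,0,0],[0,0,0,0]]]'

```text
clock: 15.4
eef_pos: [0.4742, 0.2037, 0.2332]
tool_rot: [0.994, 0.07, -0.007, -0.082]
ft_force: [0.8, -0.4, -0.7]
grip_width: 0.0
```

```bash
python3 -c "
from h import *
st(); c=look('w6'); u,v=proj(c,[.49,.12,.07]); u,v=int(u),int(v); print(u,v)
u0,v0=max(0,u-80),max(0,v-60); print(u0,v0); g=c['color'][v0:v0+120,u0:u0+160]; cv2.imwrite('pics/w6c.png',cv2.resize(g,(800,600),interpolation=cv2.INTER_CUBIC)[:,:,::-1])"
```

```text
t 15.4 p [0.4742 0.2037 0.2332] x [ 0.99   0.14  -0.003] z [-0.026  0.162 -0.986] F [ 0.8 -0.4 -0.7] q [ 0.32  0.26 -0.02  1.26  0.16  1.75]
260 280
180 220
```

View pics/w6c.png

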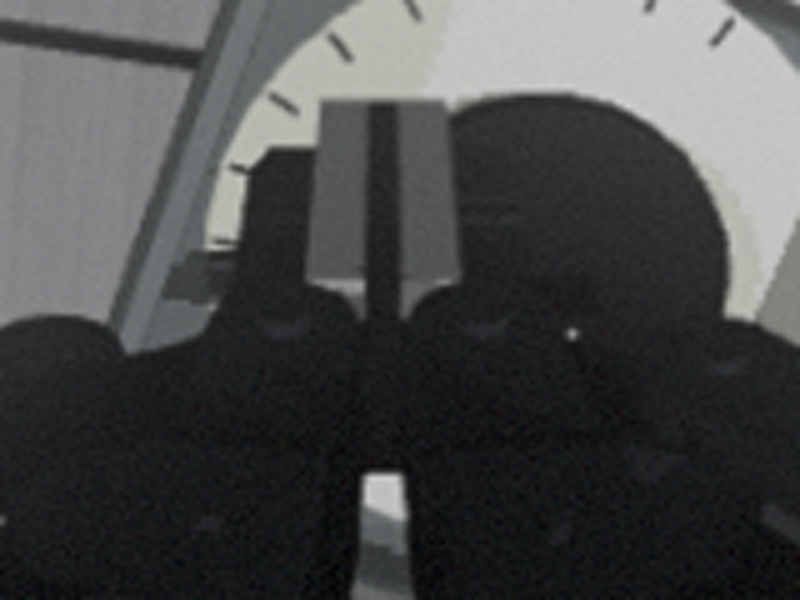

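The fingers hide the pointer here. I'll go to the earlier vantage point on the -y side.

```bash
python3 -c "
from h import *
print(to([.51,.045,.25]))"
```

```text
[ 13.4 157.  -43.5]
```

Call:
apply_moves --moves '[[[2,28,-8,0],[2,28,-8,0],[2,28,-8,0],[2,28,-8,0],[2,28,-8,0],[2,17,-4,0],[0,0,0,0],[0,0,0,0],[0,0,0,0],[0,0,0,0]]]'

```text
clock: 16.45
eef_pos: [0.504, 0.0399, 0.2384]
tool_rot: [0.994, 0.07, -0.019, -0.082]
ft_force: [1.2, 0.2, 0.7]
grip_width: -0.0001
```

```bash
python3 -c "
from h import *
st(); c=look('w7'); u,v=proj(c,[.49,.12,.07]); u,v=int(u),int(v)
u0,v0=max(0,u-60),max(0,v-50); print(u0,v0,'scale 6.667'); g=c['color'][v0:v0+90,u0:u0+120]; cv2.imwrite('pics/w7c.png',cv2.resize(g,(800,600),interpolation=cv2.INTER_CUBIC)[:,:,::-1])"
```

```text
t 16.45 p [0.504  0.0399 0.2384] x [ 0.99   0.142 -0.027] z [-0.05   0.159 -0.986] F [1.2 0.2 0.7] q [-0.01  0.29  0.04  1.37  0.16  1.42]
198 77 scale 6.667
```

View pics/w7c.png

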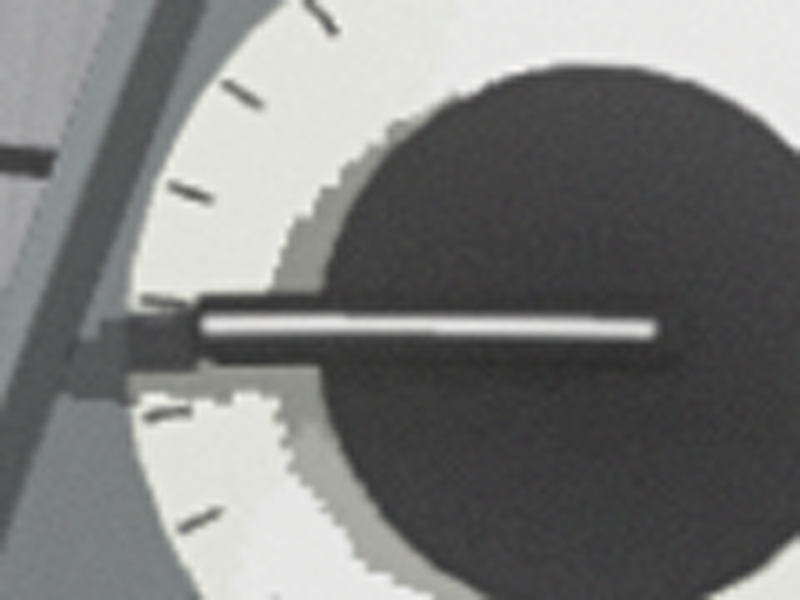

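The pointer's stripe runs from (200,323) to (655,328) in the crop. The tab lies straight ahead of it, at about (165,343). I'll turn both into world points.

```bash
python3 - <<'E'
from h import *
import pickle
c=pickle.load(open('w7.pkl','rb'))
P=lambda u,v,z: plane(c,198+(u+.5)/6.667-.5,77+(v+.5)/6.667-.5,z)
# disc by dark mask circle: its far rim points
t,e=P(200,323,.085),P(655,328,.085)
tabs={z:P(163,343,z) for z in (.053,.056)}
m=P(163,343,.056)
ax=np.array([.520,.1241])
# disc rim points on z=.063 -> circle fit
rim=np.array([P(u,v,.063)[:2] for u,v in [(330,260),(400,140),(480,85),(590,65),(700,95),(790,150),(325,400),(370,490),(440,560)]])
s=np.linalg.lstsq(np.c_[2*rim,np.ones(len(rim))],(rim**2).sum(1),rcond=None)[0]
print('rim fit',s[:2],'r',np.sqrt(s[2]+s[:2]@s[:2]))
for a in (ax,s[:2]):
    dt=t[:2]-a; dm=m[:2]-a; ang=lambda d:np.arctan2(d[1],d[0])%(2*np.pi)
    mk=a+dm/np.hypot(*dm)*.062
    print('ax',a,'tip r',np.hypot(*dt),'tab r',np.hypot(*dm),'tip-tab ang',ang(dt)-ang(dm),'tip-mark mm',(t[:2]-mk)*1e3)
print('tip',t,'stripe end',e,'stripe ang',np.arctan2(*(t-e)[[1,0]])%(2*np.pi),'tab',m)
E
```

```text
rim fit [0.51839164 0.12543758] r 0.04339084436063441
ax [0.52   0.1241] tip r 0.0608576201686269 tab r 0.07047991007071583 tip-tab ang -0.016735140426666906 tip-mark mm [1.00519373 1.16246542]
ax [0.51839164 0.12543758] tip r 0.059435260454558526 tab r 0.06908094632217716 tip-tab ang -0.013519524322488152 tip-mark mm [2.4144613  1.19238751]
tip [0.45955624 0.11701465 0.085     ] stripe end [0.52585355 0.1258985  0.085     ] stripe ang 3.2747994303402237 tab [0.45014651 0.1147241  0.056     ]
```

The pointer is within about 1.5 mm of the mark. Next I'll turn the tool back square and go to the rib's -y side.

Call:
apply_moves --moves '[[[0,0,0,5],[0,0,0,5],[0,0,0,5],[0,0,0,4],[-3,25,-4,0],[-3,25,-4,0],[-2,25,-4,0],[0,18,-3,0],[0,0,0,0],[0,0,0,0]]]'

```text
clock: 17.5
eef_pos: [0.4767, -0.0451, 0.2407]
tool_rot: [0.992, -0.094, -0.033, -0.077]
ft_force: [-0.2, -0.3, -0.4]
grip_width: 0.0002
```

```bash
python3 -c "
from h import *
st(); print(to([.480,-.060,.119]))"
```

```text
t 17.5 p [ 0.4767 -0.0451  0.2407] x [ 0.98  -0.182 -0.08 ] z [-0.051  0.16  -0.986] F [-0.2 -0.3 -0.4] q [-0.18  0.26  0.    1.39  0.15  1.57]
[ 15.7  31.8 117.5]
```

Call:
apply_moves --moves '[[[4,12,20,0],[4,10,25,0],[3,5,25,0],[2,3,20,0],[1,1,12,0],[1,1,6,0],[0,0,3,0],[0,0,0,0],[0,0,0,0],[0,0,0,0]]]'

```text
clock: 18.5
eef_pos: [0.4843, -0.0527, 0.1244]
tool_rot: [0.993, -0.087, -0.029, -0.078]
ft_force: [-0.3, -0.6, -0.8]
grip_width: -0.0002
```

```bash
python3 -c "
from h import *
o=st(); print(to([.480,-.060,.119]),to([.480,-.060,.119]+np.array([.213,.977,0])*.14)-to([.480,-.060,.119]))"
```

```text
t 18.5 p [ 0.4843 -0.0527  0.1244] x [ 0.983 -0.169 -0.072] z [-0.044  0.16  -0.986] F [-0.3 -0.6 -0.8] q [-0.2   0.36 -0.18  1.11  0.15  1.54]
[-2.6  8.7  4.4] [   6.2 -138.4   20.6]
```

Call:
apply_moves --moves '[[[0,1,7,0],[0,-8,1.5,0],[0.4,-14,2,0],[0.6,-14,2,0],[0.6,-14,2,0],[0.6,-14,2,0],[0.6,-14,2,0],[0.6,-14,2,0],[0.6,-14,2,0],[0.4,-10,1.5,0]]]'

```text
clock: 19.5
eef_pos: [0.5107, 0.0664, 0.118]
tool_rot: [0.993, -0.09, -0.027, -0.072]
ft_force: [0.8, -2.4, 0.4]
grip_width: -0.0004
```

```bash
python3 -c "
from h import *
o=st(); print(to([.5165,.106,.119]))"
```

```text
t 19.5 p [0.5107 0.0664 0.118 ] x [ 0.983 -0.174 -0.066] z [-0.04   0.149 -0.988] F [ 0.8 -2.4  0.4] q [ 0.05  0.39 -0.15  1.06  0.15  1.79]
[ -1.3 -39.8   4.7]
```

Call:
apply_moves --moves '[[[0,-8,1,0],[0,-8,1,0],[0,-8,1,0],[0,-8,1,0],[0,-7,1,0],[0,-7,1,0],[0,-7,1,0],[0,-7,1,0],[0,0,0,0],[0,0,0,0]]]'

```text
clock: 20.5
eef_pos: [0.5182, 0.1071, 0.1194]
tool_rot: [0.994, -0.099, -0.027, -0.046]
ft_force: [0.3, 0.6, -0.7]
grip_width: -0.0001
```

```bash
python3 -c "
from h import *
o=st()"
```

```text
t 20.5 p [0.5182 0.1071 0.1194] x [ 0.979 -0.194 -0.064] z [-0.045  0.096 -0.994] F [ 0.3  0.6 -0.7] q [ 0.15  0.41 -0.11  1.08  0.1   1.92]
```

It reached the expected stop position, and the tilt changed as it did at the other stop. I'll back off, rise and check.

Call:
apply_moves --moves '[[[0,15,-2,0],[0,15,-5,0],[0,15,-25,0],[0,15,-30,0],[0,10,-30,0],[0,5,-25,0],[0,0,-10,0],[0,0,0,0],[0,0,0,0],[0,0,0,0]]]'

```text
clock: 21.5
eef_pos: [0.5042, 0.0167, 0.2404]
tool_rot: [0.993, -0.098, -0.032, -0.049]
ft_force: [-0.2, 0.3, -0.7]
grip_width: 0.0
```

```bash
python3 -c "
from h import *
st(); c=look('w8'); u,v=proj(c,[.51,.12,.07]); u,v=int(u),int(v)
u0,v0=max(0,u-90),max(0,v-70); print(u0,v0,'scale',800/180); g=c['color'][v0:v0+135,u0:u0+180]; cv2.imwrite('pics/w8c.png',cv2.resize(g,(800,600),interpolation=cv2.INTER_CUBIC)[:,:,::-1])"
```

```text
t 21.5 p [0.5042 0.0167 0.2404] x [ 0.979 -0.191 -0.074] z [-0.054  0.104 -0.993] F [-0.2  0.3 -0.7] q [-0.03  0.3   0.05  1.39  0.1   1.74]
165 24 scale 4.444444444444445
```

View pics/w8c.png

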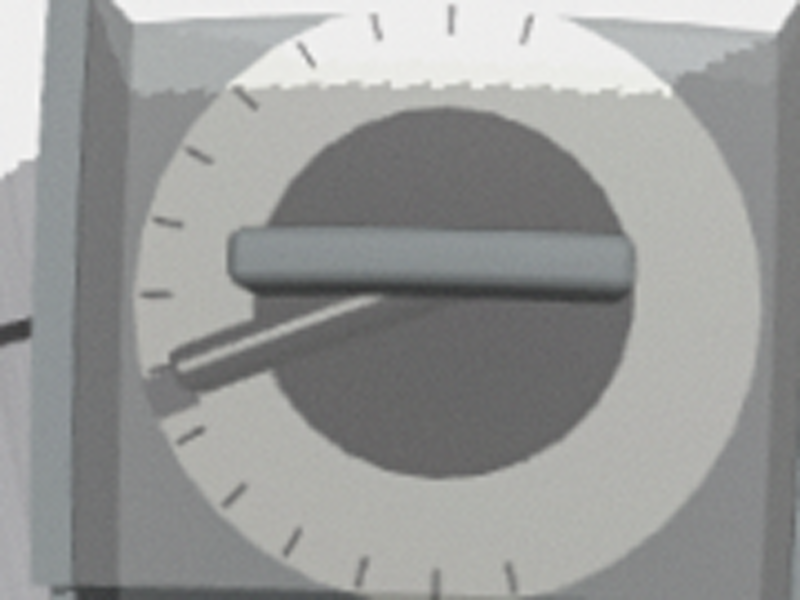

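The shutter covers the dial. The rib's top runs from (230,258) to (632,268), the pointer's stripe tip is at (180,369), and the tab is at about (170,396). The plate's edge is at row ~588.

```bash
python3 - <<'E'
from h import *
import pickle
c=pickle.load(open('w8.pkl','rb')); k=800/180
P=lambda u,v,z: plane(c,165+(u+.5)/k-.5,24+(v+.5)/k-.5,z)
yaw=-.22; X=np.array([np.cos(yaw),np.sin(yaw)]); Y=np.array([-X[1],X[0]])
rim=np.array([P(u,v,.063)[:2] for u,v in [(445,108),(360,130),(290,195),(540,135),(605,200),(634,290),(440,477),(350,450),(290,400),(540,445),(600,390)]])
s=np.linalg.lstsq(np.c_[2*rim,np.ones(len(rim))],(rim**2).sum(1),rcond=None)[0]; ax=s[:2]
print('axis',ax,'r',np.sqrt(s[2]+ax@ax))
for n,u,v,z in [('rib far edge',432,229,.116),('rib near edge',432,290,.116),('rib bottom near',432,300,.092),('plate edge',300,588,.092),('tip',180,369,.085),('tab',172,395,.056)]:
    d=P(u,v,z)[:2]-ax; print(n,'case rel mm',(d@X*1e3).round(1),(d@Y*1e3).round(1),'ang',np.arctan2(-d@Y,-d@X).round(3),'r',np.hypot(*d).round(4))
# initial picture c2: same rib quantity
c2=pickle.load(open('c2.pkl','rb')); a2=plane(c2,414*.64,316*.64,.063)
for v in (349,365): print('start rib', ((plane(c2,411*.64,v*.64,.116)-a2)[:2]@Y*1e3).round(1))
c1=pickle.load(open('c1.pkl','rb'))
t=cam('top'); pickle.dump(t,open('t9.pkl','wb')); C=pickle.load(open('c0.pkl','rb'))
s1=cam('scene'); d=np.abs(s1['color'].astype(int)-C['scene']['color']).sum(2)[120:235,230:365]; ys,xs=np.where(d>90); print('scene diff px',len(xs),xs.min()+230,xs.max()+230,ys.min()+120,ys.max()+120)
cv2.imwrite('pics/s9.png',cv2.resize(s1['color'][120:235,230:365],None,fx=4,fy=4,interpolation=cv2.INTER_CUBIC)[:,:,::-1])
E
```

```text
axis [0.51981398 0.12461089] r 0.04386275941616068
rib far edge case rel mm 0.2 5.4 ang -1.608 r 0.0054
rib near edge case rel mm 0.5 -6.8 ang 1.65 r 0.0068
rib bottom near case rel mm -0.8 -6.0 ang 1.438 r 0.0061
plate edge case rel mm -27.5 -68.7 ang 1.19 r 0.074
tip case rel mm -56.6 -20.9 ang 0.354 r 0.0603
tab case rel mm -65.7 -25.5 ang 0.37 r 0.0705
start rib -6.7
start rib -17.0
scene diff px 872 230 355 120 229
```

The shutter is shut: the rib is on the dial axis within 1 mm, and the plate edges moved 140 mm between open and shut. The pointer is about 0.016 rad (1 mm) from the tab. The arm is clear, so I'll hand in.

```bash
python3 -c "
from h import *
st(); workorder.job_done()"
```

```text
t 21.65 p [0.5041 0.0168 0.2403] x [ 0.979 -0.191 -0.074] z [-0.055  0.104 -0.993] F [-0.8 -0.7 -0.2] q [-0.02  0.3   0.05  1.39  0.1   1.74]
the job is handed in; nothing more can be done
```

I slid the shutter open by its rib, turned the dial to the index tab with the shut fingertips, slid the shutter shut again and handed the job in at 21.65 s. No verdict was reported.

**Last checks (wrist camera, arm clear of everything):**
- **Pointer:** it stands at 0.354 rad against the tab's 0.370 rad, so the tip is about 1 mm from the mark. An earlier look with the shutter open gave 1.6 to 2.7 mm.
- **Shutter:** the rib is centred on the dial axis to within 1 mm. The plate's edges show about 140 mm of travel between open and shut.
- **Tab:** its measured place stayed the same to within the camera's 2 mm or so.
- **Pail, pot and fork:** the arm kept clear of them. I did not measure them again at the end.

**What disagreed or went wrong:**
- **Joint limit:** an early turn ran joint 6 to its limit. That left the tool tilted by 6 to 11° for the rest of the job, so I worked with the tilt.
- **Rib position at the start:** my first measurement put the rib 10 mm or so off the dial axis, against 1 mm at the end. I put this down mostly to pose error in that first picture, though it doesn't explain all of the gap.

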